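# Start the resin curing lamp

### The arm

A 6-joint arm with a two-finger parallel gripper is mounted at the origin on the work surface. World frame = base frame: x ahead of the robot, y to its left, z up, the work surface at z = 0. Lengths are in m, angles in rad, forces in N, time in s.
With the tool pointing down it reaches from about 0.3 to 0.775 m from the base axis. Payload 14.6 kg.
Tool frame: the origin (TCP) lies midway between the tips of the shut fingers; the grasp point (between the pads) lies 19 mm behind it (tcp_to_grasp is the distance from the TCP to the grasp point, in m); z points along the fingers, y is the line along which they close (so a half turn about z gives the same grasp; the last joint's range is limited). The gripper opens to 94 mm and grips with 3 to 60 N. Pads are 16 mm wide; open, the fingers measure 119 mm over their backs; the gripper's body (75 mm by 177 mm) begins 78 mm behind the grasp point.
Start: joints at [1.122, 0.3, 1.521, -0, 1.321, -0.067], TCP at [0.205, 0.51, 0.205] pointing down, gripper open.
Joint ranges: [-3.03, 3.03], [-0.79, 2.21], [0.23, 2.52], [-1.04, 4.18], [0, 3.07], [-2.55, 2.55]. Speed limits (rad/s): [2.22, 2.22, 2.57, 3.14, 3.14, 3.14].

### API

Orientations are given as [roll, pitch, yaw] about the fixed x, y, z axes, in that order (R = Rz(yaw) Ry(pitch) Rx(roll)).
In Python, from station import * gives the robot as it stands.
- The arm moves only by the tool send_rows, never from a script. Its argument "motion" is a list of rows, each a list of 3 entries, a list of its own where there are three numbers: the shift along the tool's x, y, z in units of 0.03 m (1.0 is 0.03 m), then the turn, a rotation vector about the tool's x, y, z in units of 0.12 rad (1.0 is 0.12 rad), then the opening, from -1 (shut) to 1 (fully open). In form: [[[x, y, z], [rx, ry, rz], grip], ...]. A call has 1 to 12 rows; each row shifts and turns the commanded pose from where the row before left it, along the tool's axes as they then stand; what a row does not reach is not made up. A row lasts 1/10 s, in which the tool goes at most 50 mm and 8.59 degrees, less where a joint would pass 70% of its speed; a pose out of reach is approached as far as the arm can. A call with a number of a shift or a turn outside -1 to 1 is refused whole. A call with a gripper value outside its range is refused whole. The fingers move at their own pace and stop on an object; "squeeze" is the grip in N (left out, the last holds). Time passes only in rows, so rows that do not move let the fingers close. It gives the time, the measured TCP pose, the force, the opening and the grip force at its end, in the units of the state.
- get_obs(): the state, without advancing time (a new reading comes with each control period).
- camera(name): name is "scene" or "top" or "wrist"; returns a dict with "pixels" (384x512x3 uint8, red, green, blue), "depth" (384x512 float32, m along the optical axis (not along the pixel's ray), 0 where there is no reading), "fx", "fy", "cx", "cy" (pixels), "rvec" (rotation vector, rad) and "tvec" (3), from world to camera coordinates, as OpenCV has them. Camera axes: x right, y down, z forward; pixel columns grow to the right and rows downward; lengths in m; the calibration is good to about 2 mm. The wrist camera is an equidistant fisheye: a pixel r from the principal point sees the ray r / f radians off the axis. A picture is of the moment at which its call begins.
- hand_in(): hands the job in; it is judged then, once.
The state is a dict: "time_s": time; "qpos": joint angles; "joint_vel": joint speeds; "tau": joint torques, N m; "ee_pos": TCP position; "eef_rot": TCP orientation; "force": force on the tool from outside, world axes, zero at the start; "moment": the same for the moment, N m; "grip_width": finger opening in m; "grip_force": force on a finger pad.
Only numpy, scipy, OpenCV 4.12 (cv2) and the standard library are available. Lean on these libraries where they do the work, as an engineer would, in place of code of your own. Each camera call takes 0.05 s, during which the arm holds its last target. There are 200 camera calls.

### The job

Turn the curing lamp's timer dial so that its white pointer stands at the long mark, then take the stylus from its wooden stand and press the small recessed start button fully down with the stylus's tip and let it come up again. Put the stylus back in its stand, upright and fully home, leaving the dial at the mark. Leave the jars, the dye bottle, the brush, the mould and the scraper where they are.

Things in the scene. Friction and masses are not known exactly. Their poses are not given: they have to be found in the camera images.
- lamp: White curing lamp, fixed, 160 (x) x 220 (y) mm; origin at the centre of its underside, z up. Its -y half is the control panel, a flat top 50 mm high, with the dial's axis at (+35, -45) mm and the start button's well at (-45, -45) mm. Its +y half (y over +10 mm) is a hood 108 mm high, open towards -x. Black scale marks 30 degrees apart lie around the dial; the mark to set is long and thick (13 mm).
- dial (a joint): Timer dial angle (rad), growing clockwise seen from above, range 0 to 5.76. At 0 the white pointer line points along the lamp's -x; the long mark is at 2.618 (150 degrees clockwise from the lamp's -x, so a little to the +y side of its +x). Stiff enough to stay where it is left.
- dial_grip (a point): Point on the dial's axis, 22 mm above the panel (72 mm above the bench), at the height to grip. The dial is black: a skirt 44 mm across and 9 mm high with a grip bar on top, 42 mm long, 12 mm wide, from 8 to 29 mm above the panel. The point's x axis lies along the bar; the white pointer line is on the end towards its -x.
- start (a joint): How far the start button is pressed (m): 0 up, 0.005 fully down; a spring returns it. Fully down takes about 5 N.
- start_well (a point): Centre of the mouth of the start button's round well, level with the panel top (50 mm above the bench). The well is 17 mm across, too small for a finger.
- start_top (a point): Centre of the start button's top: a dark steel button 12 mm across at the bottom of the well, 8 mm below the panel top when up.
- stylus: Aluminium stylus, round, 124 mm long, standing tip down in its stand. Origin at the centre of the tip, z up along it. From the tip: rod 6 mm across for 22 mm, cone, shank 10 mm across up to 58 mm, collar 26 mm across from 58 to 64 mm, handle 16 mm across from 64 to 124 mm. 50 g.
- stylus_tip (a point): The end of the stylus's tip (same as its origin).
- stylus_grip (a point): Middle of the stylus's handle, 94 mm above its tip.
- stand_hole (a point): Centre of the mouth of the hole in the stylus stand, 70 mm above the bench. The stand is a plain wooden block, 70 x 70 x 70 mm, fixed; the hole is 16 mm across and 64 mm deep. When the stylus is home, its collar rests flat on the top of the block and its tip is 58 mm below the mouth.
- jar_a: Small closed jar, 42 mm across, 36 mm high; a bystander. Origin at its underside.
- jar_b: Small closed jar, 42 mm across, 30 mm high; a bystander. Origin at its underside.
- jar_c: Small closed jar, 38 mm across, 36 mm high; a bystander. Origin at its underside.
- dye: Small dye bottle, 26 mm across, 65 mm high; a bystander. Origin at its underside.
- brush_a: Paint brush lying flat, 162 mm long, 10 mm wide; a bystander. Origin near its middle, underneath.
- mould: Dark red mould tray with pockets, 260 x 170 x 30 mm; a bystander. Origin at its underside.
- scraper: White plastic scraper lying flat, 100 x 85 mm; a bystander. Origin at its underside.

How it is judged:
On the way, in this order (a step that is already met when the one before it is completed fails the run):
1. the dial's pointer stands at the long mark (within 8 degrees) (value of joint dial between 2.478 and 2.758 rad), for 0.2 s.
2. the start button is fully down (more than 4 mm) under the stylus's tip, with the dial at the mark (all of step 1 and value of joint start above 0.004 m and distance between stylus_tip and start_top below 0.01 m and contact force between stylus and lamp above 1 N), for 0.1 s.
At the end, for the whole second after the job is handed in: The dial is within 0.14 rad (8 degrees) of the long mark, the start button is up again, and the stylus stands released and still in its stand: upright within 0.1 rad, its tip at least 55 mm below the mouth of the hole (collar resting on the block) (all of step 1 and value of joint start below 0.001 m and angle between stylus's own z axis and vertical below 0.1 rad and z of stylus_tip in the frame of stand_hole below -0.055 m and horizontal distance between stylus_tip and stand_hole below 0.008 m and linear speed of stylus below 0.02 m/s); the robot touches nothing.
It fails at once if the start button is pressed while the dial is off the long mark (not (value of joint dial between 2.478 and 2.758 rad) and value of joint start above 0.004 m).
It fails at once if a bystander (jar, dye bottle, brush, mould or scraper) is moved by more than 30 mm or a jar, the dye bottle is tipped (distance of any of jar_a, jar_b, jar_c, dye, brush_a, mould, scraper from where it was at the start of the episode above 0.03 m or angle between any of jar_a, jar_b, jar_c, dye's own z axis and vertical above 0.5 rad).
It also fails if it takes over 64 s, if anything falls off the work surface, if the arm or the gripper's body presses on something with over 40 N, if the wrist force passes 120 N, or if a joint passes its speed limit or range.

## Working session

There is one attempt and no reset: what is moved stays moved. The work goes in short steps, Python scripts to look and compute and a tool call to move; the robot and the scene stay as the last step left them, time stands still between calls to the robot, and variables do not carry over. Pictures are saved under pics/ and viewed, at most 10 in all, crops included, and the job is handed in when it is done.

Besides the shell and the picture viewer there is one more tool, called after "Call:" as a command line: name --argument value ..., lists and objects as JSON in quotes. send_rows: Moves the arm, as the interface text tells. Its arguments: {"type":"object","properties":{"motion":{"type":"array"},"squeeze":{"type":"number"}},"required":["motion"]}

```bash
mkdir -p pics
cat > h.py <<'E'
from station import *
import numpy as np, cv2
def cam(n):
    c=camera(n); c['R']=cv2.Rodrigues(np.array(c['rvec'],float))[0]; c['t']=np.array(c['tvec'],float).ravel(); return c
def save(c,n,s=1.5,crop=None):
    im=c['pixels'][:,:,::-1]
    if crop: x0,y0,x1,y1=crop; im=im[y0:y1,x0:x1]
    cv2.imwrite('pics/'+n,cv2.resize(im,None,fx=s,fy=s,interpolation=cv2.INTER_CUBIC))
def ray(c,u,v,fish=False):
    x=(u-c['cx'])/c['fx'];y=(v-c['cy'])/c['fy']
    if fish:
        r=np.hypot(x,y); d=np.array([x/r*np.sin(r),y/r*np.sin(r),np.cos(r)]) if r>0 else np.array([0,0,1.])
    else: d=np.array([x,y,1.])
    return -c['R'].T@c['t'], c['R'].T@d
def onz(c,u,v,z,fish=False):
    o,d=ray(c,u,v,fish); return o+d*(z-o[2])/d[2]
def cloud(c):
    v,u=np.mgrid[0:384,0:512]; d=c['depth']
    p=np.stack([(u-c['cx'])/c['fx']*d,(v-c['cy'])/c['fy']*d,d],-1)
    P=(p-c['t'])@c['R']; P[d<=0]=np.nan; return P
E
python3 - <<'E'
from h import *
for n in('top','scene'):
    c=cam(n); save(c,n+'1.png'); np.save(n+'.npy',c,allow_pickle=True); print(n,-c['R'].T@c['t'],c['fx'])
    P=cloud(c); print(np.nanmin(P,(0,1)),np.nanmax(P,(0,1)))
print(get_obs())
E
```

```text
top [0.38346833 0.02060014 1.18521796] 353.34566724255933
[-0.04220303 -1.55817303 -0.77456632] [1.94651848 1.57056574 0.58619237]
scene [ 1.34903261 -0.6567137   0.90765939] 392.7824023721324
[-2.05273988 -0.81615828 -0.77078682] [1.45647099 1.83575057 0.58690514]
{'time_s': 0.1, 'qpos': array([ 1.12243221e+00,  3.00398754e-01,  1.52151849e+00, -2.32408776e-05,
        1.32069538e+00, -6.66332344e-02]), 'joint_vel': array([ 0.00054571, -0.00027977, -0.00106606,  0.00050391, -0.00062061,
       -0.00076183]), 'tau': array([ 1.91318293e-03, -5.32642829e+01, -3.53284013e+01,  7.09969271e-02,
        2.35127733e-02, -6.40912049e-05]), 'ee_pos': array([0.20481336, 0.51018941, 0.20495249]), 'eef_rot': array([-3.14057345e+00, -4.54512636e-05,  2.75986751e+00]), 'force': array([-0.16385771,  0.40260406, -0.0723766 ]), 'moment': array([ 0.03325159,  0.03393224, -0.01051644]), 'grip_force': 0.0, 'grip_width': 0.09406772378636077}
```

View pics/top1.png

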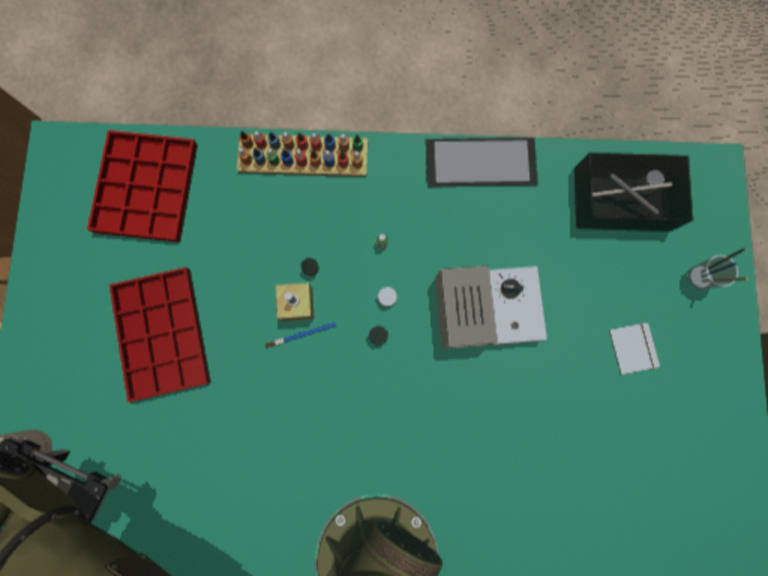

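View pics/scene1.png

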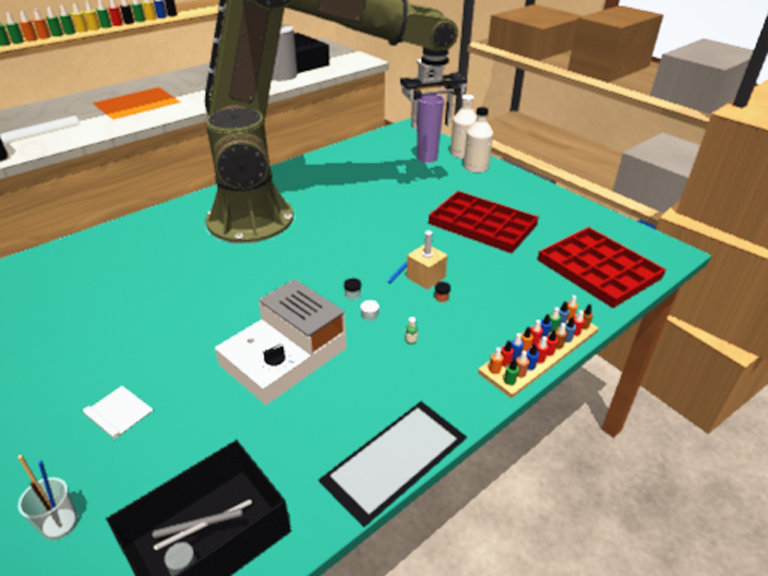

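The top view has +x up and +y left. The lamp panel lies right of the hood, with the dial at (511,289) and the button at (515,325). The stand with the stylus is at (294,302). The mould, jars and brush are clear of both. Next I measure the positions.

Run:
```python
from h import *
c=np.load('top.npy',allow_pickle=True).item(); P=cloud(c); im=c['pixels'].astype(int)
hsv=cv2.cvtColor(c['pixels'],cv2.COLOR_RGB2HSV)
def big(m,near):
    n,l,s,ce=cv2.connectedComponentsWithStats(m.astype(np.uint8)); k=l[near[1],near[0]]; 
    return l==k,s[k],ce[k]
# panel: fill white + dial
reg=np.zeros((384,512),bool); reg[170:240,285:370]=1
for nm,z,near in(('panel',.05,(350,225)),('hood',.108,(303,230)),('stand',.07,(188,208))):
    m=(abs(P[:,:,2]-z)<.012)
    if nm=='panel': m=m&reg&(hsv[:,:,2]>140)&(hsv[:,:,1]<60)
    b,s,ce=big(m,near); print(nm,b[near[1],near[0]],s,np.nanmedian(P[b][:,2]))
    cs=max(cv2.findContours(b.astype(np.uint8),0,2)[0],key=cv2.contourArea)
    r=cv2.minAreaRect(cs); bx=cv2.boxPoints(r); W=np.array([onz(c,u,v,z)[:2] for u,v in bx]); print(W.round(4),W.mean(0).round(4), np.linalg.norm(np.diff(W,axis=0),axis=1).round(3),[round(np.degrees(np.arctan2(*(W[(i+1)%4]-W[i])[::-1])),1) for i in range(4)])
# stylus top z=.07+.066
m=(P[:,:,2]>.115)&(P[:,:,2]<.16); m[:, :170]=0; m[:,220:]=0; ys,xs=np.nonzero(m&(np.abs(np.mgrid[0:384,0:512][0]-200)<25)); print('sty',len(xs),xs.mean(),ys.mean(),onz(c,xs.mean(),ys.mean(),.136))
for nm,u,v in(('dial',511/1.5,289/1.5),('well',515/1.5,325/1.5)): print(nm,onz(c,u,v,.079 if nm=='dial' else .05))
save(c,'t2.png',8,(275,165,375,240))
```

```text
panel True [ 326  178   38   51 1386] 0.04980482191825217
[[ 0.6089 -0.2276]
 [ 0.6248 -0.3347]
 [ 0.4631 -0.3495]
 [ 0.4481 -0.2448]] [ 0.5362 -0.2891] [0.108 0.162 0.106] [np.float64(-81.6), np.float64(-174.8), np.float64(98.2), np.float64(6.1)]
hood True [ 293  178   39   54 1686] 0.10795392242019616
[[ 0.5949 -0.1111]
 [ 0.6103 -0.2129]
 [ 0.4496 -0.2307]
 [ 0.435  -0.1313]] [ 0.5224 -0.1715] [0.103 0.162 0.1  ] [np.float64(-81.4), np.float64(-173.7), np.float64(98.4), np.float64(7.2)]
stand True [184 189  23  24 461] 0.06992473276746299
[[0.5576 0.2325]
 [0.5647 0.1607]
 [0.4939 0.1524]
 [0.4869 0.2234]] [0.5258 0.1922] [0.072 0.071 0.071] [np.float64(-84.3), np.float64(-173.3), np.float64(95.6), np.float64(7.3)]
sty 30 192.36666666666667 197.83333333333334 [0.52516423 0.19142452 0.136     ]
dial [ 0.56412577 -0.26842134  0.079     ]
well [ 0.49077251 -0.28362025  0.05      ]
```

View pics/t2.png

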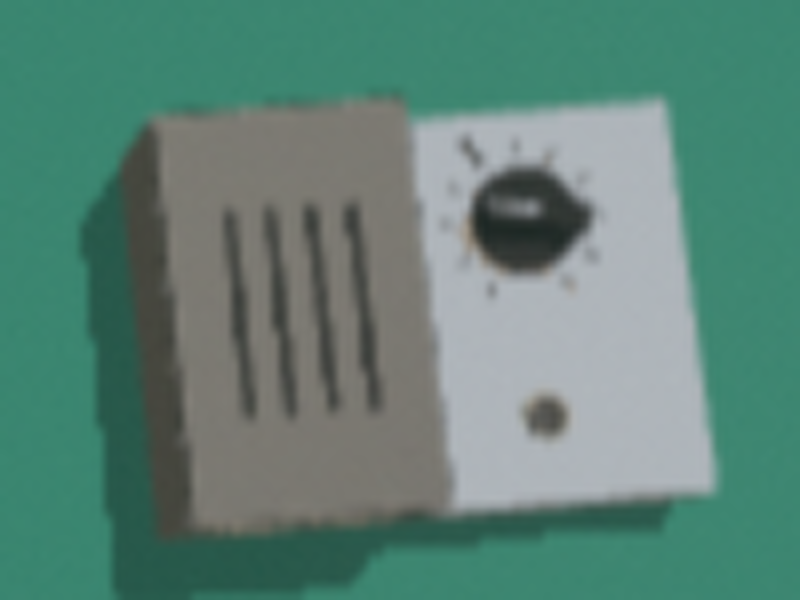

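Zoomed view: the white pointer is on the dial's left (+y) end, about 90° clockwise from -x. The long mark is up-left of it at (468,150) and the button is at (545,415). I'm moving over the lamp.

Call:
send_rows --motion '[[[-0.5, -0.5, 0], [0, 0, 0], 0], [[-0.9, -0.9, -0.1], [0, 0, 0], 0], [[-0.9, -0.9, -0.1], [0, 0, 0], 0], [[-0.9, -0.9, -0.1], [0, 0, 0], 0], [[-0.9, -0.9, -0.1], [0, 0, 0], 0], [[-0.9, -0.9, -0.1], [0, 0, 0], 0], [[-0.9, -0.9, -0.1], [0, 0, 0], 0], [[-0.9, -0.9, -0.1], [0, 0, 0], 0], [[-0.9, -0.9, -0.1], [0, 0, 0], 0], [[-0.9, -0.9, -0.1], [0, 0, 0], 0], [[-0.9, -0.9, -0.1], [0, 0, 0], 0], [[-0.9, -0.9, -0.1], [0, 0, 0], 0]]'

```text
time_s: 1.3
ee_pos: [0.3784, 0.1031, 0.2385]
eef_rot: [3.142, -0.0, 2.76]
force: [0.3, 0.9, 0.0]
grip_width: 0.0474
grip_force: 0.0
```

Call:
send_rows --motion '[[[-0.9, -0.9, -0.1], [0, 0, 0], 0], [[-0.9, -0.9, -0.1], [0, 0, 0], 0], [[-0.9, -0.9, -0.1], [0, 0, 0], 0], [[-0.9, -0.9, -0.1], [0, 0, 0], 0], [[-0.9, -0.9, -0.1], [0, 0, 0], 0], [[-0.9, -0.9, -0.1], [0, 0, 0], 0], [[-0.9, -0.9, -0.1], [0, 0, 0], 0], [[-0.9, -0.9, -0.1], [0, 0, 0], 0], [[-0.9, -0.9, -0.1], [0, 0, 0], 0], [[-0.9, -0.9, -0.1], [0, 0, 0], 0], [[-0.6, -0.4, 0], [0, 0, 0], 0], [[0, 0, 0], [0, 0, 0], 0]]'

```text
time_s: 2.5
ee_pos: [0.5407, -0.2663, 0.2671]
eef_rot: [3.141, -0.002, 2.758]
force: [-0.7, -0.1, -0.2]
grip_width: 0.0471
grip_force: 0.0
```

Call:
send_rows --motion '[[[0, 0, 0], [0, 0, 0.9], 0], [[0, 0, 0], [0, 0, 0.9], 0], [[0, 0, 0], [0, 0, 0.9], 0], [[0, 0, 0], [0, 0, 0.9], 0], [[0, 0, 0], [0, 0, 0.9], 0], [[0, 0, 0], [0, 0, 0.9], 0], [[0, 0, 0], [0, 0, 0.9], 0], [[0, 0, 0], [0, 0, 0.9], 0], [[0, 0, 0], [0, 0, 0.9], 0], [[0, 0, 0], [0, 0, 0.9], 0], [[0, 0, 0], [0, 0, 0], 0]]'

```text
time_s: 3.6
ee_pos: [0.5402, -0.2636, 0.2684]
eef_rot: [-3.141, -0.0, 1.679]
force: [0.9, 0.9, 0.0]
grip_width: 0.0475
grip_force: 0.0
```

Run:
```python
from h import *
c=cam('wrist'); save(c,'w1.png'); np.save('w1.npy',c,allow_pickle=True); print(-c['R'].T@c['t'],c['fx'],c['cx'],c['cy'])
o=get_obs(); print(o['ee_pos'],o['eef_rot'],o['qpos'],o['time_s'],o['grip_width'])
```

```text
[ 0.53198113 -0.18112872  0.44717525] 297.3186396354542 259.0283839117573 192.95067733609034
[ 0.54020724 -0.26377694  0.26841994] [-3.14140704e+00 -1.81373203e-04  1.68255054e+00] [-5.15170879e-01  3.79760935e-01  1.27011225e+00  3.81099546e-05
  1.49197619e+00 -6.26928110e-01] 3.65 0.04677750858609168
```

View pics/w1.png

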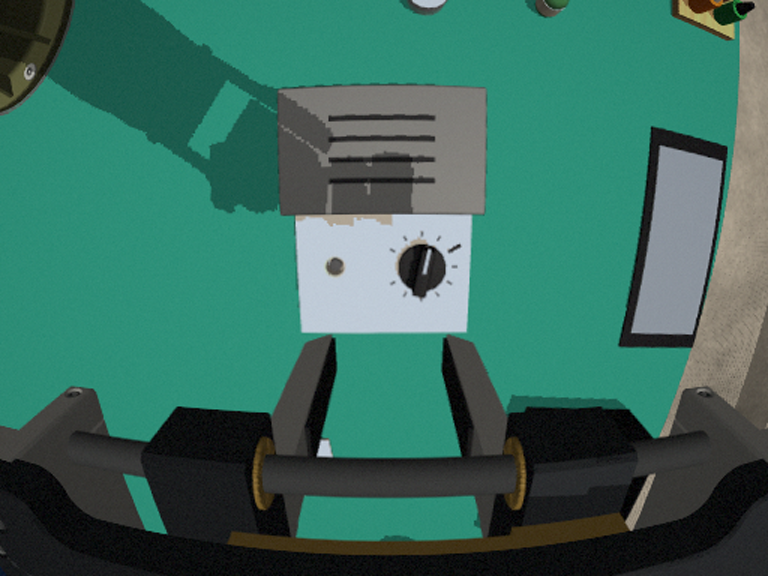

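Wrist view: the dial is at (422,268) with its pointer up and slightly right, and the long mark is at (455,247). The button is at (335,266). Next I compute their positions.

Run:
```python
from h import *
c=np.load('w1.npy',allow_pickle=True).item(); g=cv2.cvtColor(c['pixels'],cv2.COLOR_RGB2GRAY).astype(int)
def W(u,v,z): return onz(c,u,v,z,True)[:2]
def comps(m,x0,y0,x1,y1):
    mm=np.zeros(m.shape,np.uint8); mm[y0:y1,x0:x1]=m[y0:y1,x0:x1]; return cv2.connectedComponentsWithStats(mm)
n,l,s,ce=comps(g<120,200,145,310,218)
B=[]
for i in range(1,n):
    if s[i,4]>=3: print('dark',s[i],ce[i].round(1),W(*ce[i],.05).round(4))
n,l,s,ce=comps(g>140,268,158,296,198)
for i in range(1,n):
    if s[i,4]>=8 and s[i,4]<100:
        ys,xs=np.nonzero(l==i); p=np.array([W(u,v,.079) for u,v in zip(xs,ys)]); m=p.mean(0); e=np.linalg.svd(p-m)[2][0]; print('white',s[i],m.round(4),np.degrees(np.arctan2(e[1],e[0])))
# panel edges for the yaw: panel corners in the picture
for u,v in((302,332),(467,332),(470,215),(297,215)): print('corner',W(u/1.5,v/1.5,.05).round(4))
```

```text
dark [266 163  31  37 791] [280.7 179.1] [ 0.572  -0.2743]
dark [299 163   8   5  21] [302.6 165. ] [ 0.5995 -0.2512]
dark [218 172  11  11  91] [222.9 177.3] [ 0.4924 -0.2803]
white [282 166   5  17  33] [ 0.5727 -0.2604] -94.81348521269558
white [284 186  12  12  76] [ 0.5846 -0.2853] -138.94468909594676
white [268 189   8   9  43] [ 0.5587 -0.2887] -44.370855415039024
corner [ 0.4656 -0.3492]
corner [ 0.6246 -0.3318]
corner [ 0.61   -0.2198]
corner [ 0.4545 -0.2364]
```

Call:
send_rows --motion '[[[0, 0, 0], [0, 0, 0.8], -0.2], [[0, 0, 0], [0, 0, 0.8], -0.2], [[-0.2, 1, 0.6], [0, 0, 0], -0.2], [[0, 0.07, 1], [0, 0, 0], -0.2], [[0, 0, 1], [0, 0, 0], -0.2], [[0, 0, 1], [0, 0, 0], -0.2], [[0, 0, 1], [0, 0, 0], -0.2], [[0, 0, 0.8], [0, 0, 0], -0.2], [[0, 0, 0.5], [0, 0, 0], -0.2], [[0, 0, 0], [0, 0, 0], -0.2]]'

```text
time_s: 4.65
ee_pos: [0.5711, -0.2724, 0.0896]
eef_rot: [-3.139, -0.001, 1.49]
force: [-1.1, 0.8, 0.7]
grip_width: 0.0377
grip_force: 0.0
```

Run:
```python
from h import *
c=cam('wrist'); save(c,'w2.png',3,(180,130,400,330)); np.save('w2.npy',c,allow_pickle=True)
o=get_obs(); print(o['ee_pos'],o['eef_rot'],o['grip_width'])
```

```text
[ 0.5718092  -0.2728303   0.09139525] [-3.14087707e+00 -3.44603363e-04  1.48928573e+00] 0.03768225175224424
```

View pics/w2.png

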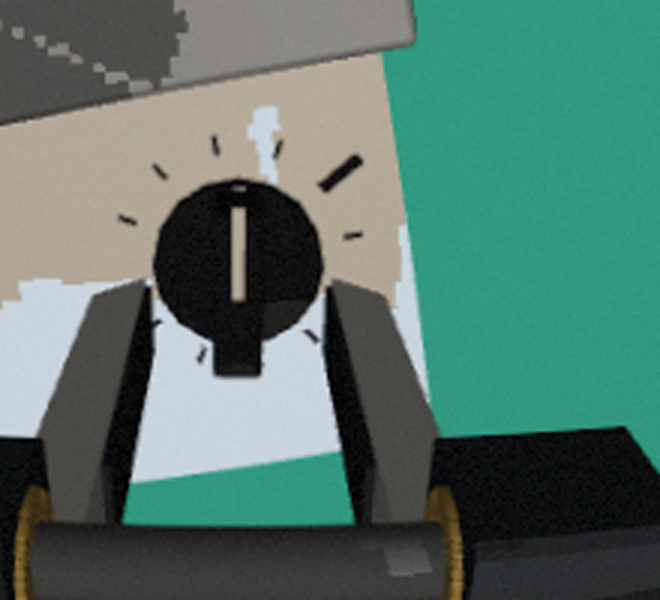

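The bar lies straight between the fingers and is centred at (238,250), with the pointer up. I'm descending to just above the skirt.

Call:
send_rows --motion '[[[0, 0, 0.5], [0, 0, 0], -0.2], [[0, 0, 0.45], [0, 0, 0], -0.2], [[0, 0, 0], [0, 0, 0], -0.2], [[0, 0, 0], [0, 0, 0], -1], [[0, 0, 0], [0, 0, 0], -1], [[0, 0, 0], [0, 0, 0], -1], [[0, 0, 0], [0, 0, 0], -1], [[0, 0, 0], [0, 0, 0], -1]]' --squeeze 25

```text
time_s: 5.5
ee_pos: [0.5711, -0.2731, 0.0634]
eef_rot: [-3.14, -0.0, 1.488]
force: [-8.4, 0.7, 6.2]
grip_width: 0.0116
grip_force: 25.0
```

Call:
send_rows --motion '[[[0, 0, 0], [0, 0, 0.7], -1], [[0, 0, 0], [0, 0, 0.7], -1], [[0, 0, 0], [0, 0, 0.7], -1], [[0, 0, 0], [0, 0, 0.7], -1], [[0, 0, 0], [0, 0, 0.7], -1], [[0, 0, 0], [0, 0, 0.7], -1], [[0, 0, 0], [0, 0, 0.7], -1], [[0, 0, 0], [0, 0, 0.7], -1], [[0, 0, 0], [0, 0, 0.7], -1], [[0, 0, 0], [0, 0, 0.75], -1], [[0, 0, 0], [0, 0, 0], -1], [[0, 0, 0], [0, 0, 0], -1]]'

```text
time_s: 6.7
ee_pos: [0.5706, -0.2729, 0.0634]
eef_rot: [-3.139, 0.002, 0.641]
force: [-12.9, 3.2, 8.8]
grip_width: 0.0122
grip_force: 25.0
```

Call:
send_rows --motion '[[[0, 0, 0], [0, 0, 0], 0], [[0, 0, 0], [0, 0, 0], 0], [[0, 0, 0], [0, 0, 0], 0], [[0, 0, -0.5], [0, 0, 0], 0], [[0, 0, -1], [0, 0, 0], 0], [[0, 0, -1], [0, 0, 0], 0], [[0, 0, -1], [0, 0, 0], 0], [[0, 0, -1], [0, 0, 0], 0], [[0, 0, -1], [0, 0, 0], 0], [[0, 0, -0.5], [0, 0, 0], 0], [[0, 0, 0], [0, 0, 0], 0]]'

```text
time_s: 7.8
ee_pos: [0.5725, -0.2734, 0.2466]
eef_rot: [3.137, -0.002, 0.642]
force: [-0.7, -0.4, 0.1]
grip_width: 0.0472
grip_force: 0.0
```

Run:
```python
from h import *
c=cam('wrist'); save(c,'w3.png',3,(150,60,370,260)); np.save('w3.npy',c,allow_pickle=True)
o=get_obs(); print(o['ee_pos'],o['eef_rot'],o['grip_width'],o['qpos'])
```

```text
[ 0.57207386 -0.27310796  0.24430044] [ 3.13952785e+00 -9.27311001e-04  6.41812126e-01] 0.046802685083081684 [-5.03168938e-01  4.67067868e-01  1.20295576e+00 -8.43472976e-06
  1.46930557e+00  4.25817065e-01]
```

View pics/w3.png

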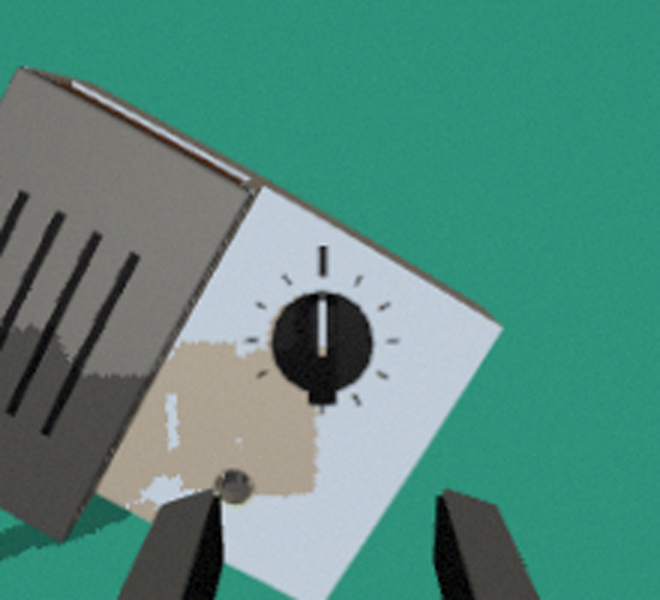

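The pointer at (322,325) is in line with the long mark at (322,262). I'm moving to the stylus.

Call:
send_rows --motion '[[[0.25, -0.4, 0], [0, 0, 0], 0], [[0.54, -0.9, 0], [0, 0, 0], 0], [[0.54, -0.9, 0], [0, 0, 0], 0], [[0.54, -0.9, 0], [0, 0, 0], 0], [[0.54, -0.9, 0], [0, 0, 0], 0], [[0.54, -0.9, 0], [0, 0, 0], 0], [[0.54, -0.9, 0], [0, 0, 0], 0], [[0.54, -0.9, 0], [0, 0, 0], 0], [[0.54, -0.9, 0], [0, 0, 0], 0], [[0.54, -0.9, 0], [0, 0, 0], 0], [[0.54, -0.9, 0], [0, 0, 0], 0], [[0.54, -0.9, 0], [0, 0, 0], 0]]'

```text
time_s: 9.05
ee_pos: [0.5344, 0.0876, 0.2419]
eef_rot: [-3.141, 0.001, 0.642]
force: [0.0, 0.3, -0.4]
grip_width: 0.047
grip_force: 0.0
```

Call:
send_rows --motion '[[[0.54, -0.9, 0], [0, 0, 0], 0], [[0.54, -0.9, 0], [0, 0, 0], 0], [[0.54, -0.9, 0], [0, 0, 0], 0], [[0.22, -0.35, 0], [0, 0, 0], 0], [[0, 0, 0], [0, 0, 0], 0], [[0, 0, 0], [0, 0, 0], 0]]'

```text
time_s: 9.65
ee_pos: [0.5249, 0.1914, 0.2425]
eef_rot: [-3.141, 0.001, 0.642]
force: [-0.4, -0.5, -0.1]
grip_width: 0.0469
grip_force: 0.0
```

Run:
```python
from h import *
c=np.load('w3.npy',allow_pickle=True).item(); g=cv2.cvtColor(c['pixels'],cv2.COLOR_RGB2GRAY).astype(int)
m=np.zeros(g.shape,np.uint8); m[212:230,218:238]=(g<130)[212:230,218:238]; m[220:,:222]=0
n,l,s,ce=cv2.connectedComponentsWithStats(m); 
for i in range(1,n): 
    if s[i,4]>10: print('well',s[i],ce[i],onz(c,*ce[i],.05,True))
print('by eye',onz(c,228.2,221.8,.05,True))
ys,xs=np.nonzero((np.pad(g,0)<110)[160:195,235:280]); print('dial/skirt top',onz(c,150+322/3,60+341/3,.059,True))
c=cam('wrist'); save(c,'w4.png'); np.save('w4.npy',c,allow_pickle=True)
o=get_obs(); print(o['ee_pos'],o['eef_rot'],o['grip_width'],o['qpos'][5],o['time_s'])
```

```text
well [222 216  13  14 123] [227.30894309 222.09756098] [ 0.49275237 -0.28021135  0.05      ]
by eye [ 0.49384989 -0.28093752  0.05      ]
dial/skirt top [ 0.57284356 -0.27158702  0.059     ]
[0.52505591 0.1910587  0.24263425] [-3.14157368e+00  6.19000741e-04  6.41139094e-01] 0.04711268042091952 1.213223501580173 9.7
```

View pics/w4.png

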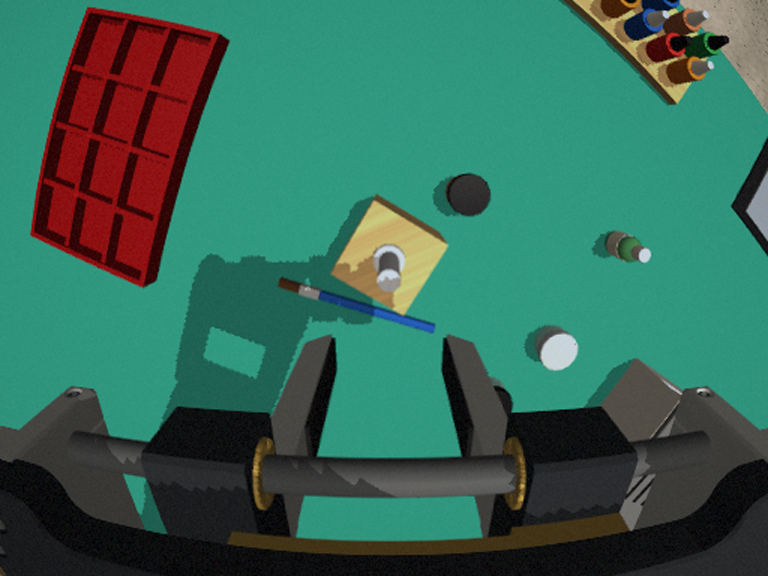

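The handle's top is at (388,283) in the middle of the stand, with the brush below it and the jars to the side.

Run:
```python
from h import *
c=np.load('w4.npy',allow_pickle=True).item(); P=None
W=lambda u,v,z:onz(c,u/1.5,v/1.5,z,True)
print('top',W(388,283,.136)); print('stand',np.mean([W(*p,.07) for p in((377,196),(447,244),(405,314),(331,272))],0))
hsv=cv2.cvtColor(c['pixels'],cv2.COLOR_RGB2HSV); m=(c['depth']>0)
d=c['depth']; print(d[185:192,256:262].round(3)); 
# handle-top: pixels nearest in depth around it
y,x=np.mgrid[0:384,0:512]; k=(abs(x-258.7)<15)&(abs(y-188)<15)&(abs(d-np.median(d[187:190,257:260]))<.006); print(k.sum(),x[k].mean(),y[k].mean(),onz(c,x[k].mean(),y[k].mean(),.136,True))
```

```text
top [0.52763998 0.19392525 0.136     ]
stand [0.53102961 0.19448718 0.07      ]
[[0.296 0.295 0.296 0.296 0.296 0.296]
 [0.296 0.296 0.296 0.296 0.295 0.297]
 [0.296 0.296 0.295 0.296 0.296 0.296]
 [0.297 0.297 0.297 0.297 0.295 0.298]
 [0.296 0.297 0.296 0.297 0.296 0.297]
 [0.296 0.296 0.296 0.297 0.297 0.297]
 [0.298 0.298 0.297 0.297 0.297 0.298]]
214 259.3411214953271 185.34112149532712 [0.53078688 0.19544123 0.136     ]
```

Call:
send_rows --motion '[[[0.06, 0, 0.6], [0, 0, 0], 0], [[0, 0, 1], [0, 0, 0], 0], [[0, 0, 1], [0, 0, 0], 0], [[0, 0, 1], [0, 0, 0], 0], [[0, 0, 0.9], [0, 0, 0], 0], [[0, 0, 0.5], [0, 0, 0], 0], [[0, 0, 0.17], [0, 0, 0], 0], [[0, 0, 0], [0, 0, 0], 0]]' --squeeze 15

```text
time_s: 10.5
ee_pos: [0.5266, 0.1922, 0.0877]
eef_rot: [-3.141, 0.001, 0.641]
force: [-0.2, 1.0, 0.6]
grip_width: 0.047
grip_force: 0.0
```

Call:
send_rows --motion '[[[0, 0, 0], [0, 0, 0], -1], [[0, 0, 0], [0, 0, 0], -1], [[0, 0, 0], [0, 0, 0], -1], [[0, 0, 0], [0, 0, 0], -1], [[0, 0, 0], [0, 0, 0], -1], [[0, 0, 0], [0, 0, 0], -1]]' --squeeze 30

```text
time_s: 11.1
ee_pos: [0.5267, 0.1931, 0.0882]
eef_rot: [3.141, -0.0, 0.642]
force: [-0.8, -0.6, 2.0]
grip_width: 0.0156
grip_force: 30.0
```

Call:
send_rows --motion '[[[0, 0, -0.4], [0, 0, 0], -1], [[0, 0, -0.8], [0, 0, 0], -1], [[0, 0, -0.9], [0, 0, 0], -1], [[0, 0, -0.9], [0, 0, 0], -1], [[0, 0, -0.9], [0, 0, 0], -1], [[0, 0, -0.5], [0, 0, 0], -1], [[0, 0, 0], [0, 0, 0], -1]]'

```text
time_s: 11.8
ee_pos: [0.5272, 0.1933, 0.2226]
eef_rot: [3.14, -0.004, 0.642]
force: [0.2, 0.0, -1.2]
grip_width: 0.0155
grip_force: 30.0
```

Call:
send_rows --motion '[[[-0.3, 0.34, 0], [0, 0, 0], -1], [[-0.74, 0.855, 0], [0, 0, 0], -1], [[-0.74, 0.855, 0], [0, 0, 0], -1], [[-0.74, 0.855, 0], [0, 0, 0], -1], [[-0.74, 0.855, 0], [0, 0, 0], -1], [[-0.74, 0.855, 0], [0, 0, 0], -1], [[-0.74, 0.855, 0], [0, 0, 0], -1], [[-0.74, 0.855, 0], [0, 0, 0], -1], [[-0.74, 0.855, 0], [0, 0, 0], -1], [[-0.74, 0.855, 0], [0, 0, 0], -1], [[-0.74, 0.855, 0], [0, 0, 0], -1], [[-0.74, 0.855, 0], [0, 0, 0], -1]]'

```text
time_s: 13.0
ee_pos: [0.4974, -0.1945, 0.2186]
eef_rot: [-3.14, 0.001, 0.641]
force: [0.0, -0.4, -0.3]
grip_width: 0.0155
grip_force: 30.0
```

Call:
send_rows --motion '[[[-0.74, 0.855, 0], [0, 0, 0], -1], [[-0.74, 0.855, 0], [0, 0, 0], -1], [[-0.5, 0.55, 0], [0, 0, 0], -1], [[0, 0, 0], [0, 0, 0], -1], [[0, 0, 0], [0, 0, 0], -1]]'

```text
time_s: 13.5
ee_pos: [0.4909, -0.2826, 0.2187]
eef_rot: [-3.14, 0.001, 0.641]
force: [-0.2, 0.9, -0.9]
grip_width: 0.0155
grip_force: 30.0
```

Run:
```python
from h import *
c=cam('wrist'); save(c,'w5.png',2.5,(120,60,400,280)); np.save('w5.npy',c,allow_pickle=True)
o=get_obs(); print(o['ee_pos'],o['eef_rot'],o['grip_width'],o['time_s'])
```

```text
[ 0.49125948 -0.28204307  0.21910234] [-3.14018331e+00  3.59227552e-04  6.41786360e-01] 0.015414847521000908 13.55
```

View pics/w5.png

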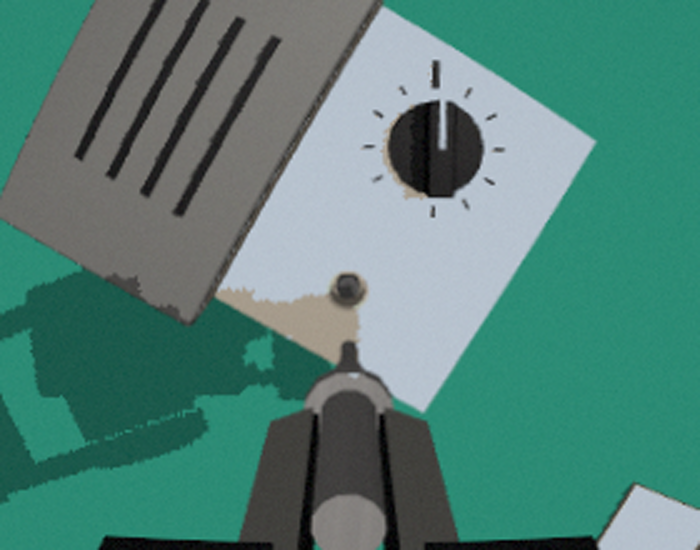

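The stylus is held straight, with its tip at (349,346) and the well at (347,289). The dial is still at the mark.

Run:
```python
from h import *
c=np.load('w5.npy',allow_pickle=True).item()
W=lambda u,v,z:onz(c,120+u/2.5,60+v/2.5,z,True)
print('tip',W(349,346,.143)); print('well',W(347,289,.05)); print('dial',W(434,149,.059)); print('handletop',W(349,525,.267))
```

```text
tip [ 0.49376576 -0.28092929  0.143     ]
well [ 0.49272954 -0.28057603  0.05      ]
dial [ 0.5704831 -0.2717716  0.059    ]
handletop [ 0.49441177 -0.28036248  0.267     ]
```

Call:
send_rows --motion '[[[0, 0, 0.5], [0, 0, 0], -1], [[0, 0, 0.8], [0, 0, 0], -1], [[0, 0, 0.8], [0, 0, 0], -1], [[0, 0, 0.6], [0, 0, 0], -1], [[0, 0, 0.3], [0, 0, 0], -1], [[0, 0, 0.2], [0, 0, 0], -1], [[0, 0, 0], [0, 0, 0], -1], [[0, 0, 0], [0, 0, 0], -1]]'

```text
time_s: 14.35
ee_pos: [0.4921, -0.2826, 0.1246]
eef_rot: [3.141, -0.0, 0.642]
force: [-0.2, -0.2, -0.5]
grip_width: 0.0155
grip_force: 30.0
```

Call:
send_rows --motion '[[[0, 0, 0.15], [0, 0, 0], -1], [[0, 0, 0.08], [0, 0, 0], -1], [[0, 0, 0.04], [0, 0, 0], -1], [[0, 0, 0], [0, 0, 0], -1], [[0, 0, 0], [0, 0, 0], -1]]'

```text
time_s: 14.85
ee_pos: [0.4919, -0.2827, 0.116]
eef_rot: [3.141, -0.0, 0.642]
force: [0.4, -0.1, 2.0]
grip_width: 0.0156
grip_force: 30.0
```

Contact with the button; pressing further.

Call:
send_rows --motion '[[[0, 0, 0.05], [0, 0, 0], -1], [[0, 0, 0.05], [0, 0, 0], -1], [[0, 0, 0], [0, 0, 0], -1], [[0, 0, 0], [0, 0, 0], -1]]'

```text
time_s: 15.25
ee_pos: [0.4919, -0.2827, 0.113]
eef_rot: [3.141, -0.0, 0.642]
force: [0.1, -0.2, 5.2]
grip_width: 0.0155
grip_force: 30.0
```

Call:
send_rows --motion '[[[0, 0, 0.04], [0, 0, 0], -1], [[0, 0, 0.03], [0, 0, 0], -1], [[0, 0, 0], [0, 0, 0], -1], [[0, 0, 0], [0, 0, 0], -1], [[0, 0, 0], [0, 0, 0], -1]]'

```text
time_s: 15.75
ee_pos: [0.4923, -0.2829, 0.1124]
eef_rot: [3.139, -0.001, 0.642]
force: [-2.8, 2.0, 17.6]
grip_width: 0.0159
grip_force: 30.0
```

The button is bottomed at 17.6 N. I'm raising the stylus and going back to the stand.

Call:
send_rows --motion '[[[0, 0, -0.2], [0, 0, 0], -1], [[0, 0, -0.4], [0, 0, 0], -1], [[0, 0, -0.8], [0, 0, 0], -1], [[0, 0, -0.9], [0, 0, 0], -1], [[0, 0, -0.9], [0, 0, 0], -1], [[0, 0, -0.4], [0, 0, 0], -1], [[0, 0, 0], [0, 0, 0], -1]]'

```text
time_s: 16.45
ee_pos: [0.4921, -0.2828, 0.2199]
eef_rot: [3.14, -0.001, 0.642]
force: [-0.5, -0.0, -0.6]
grip_width: 0.0154
grip_force: 30.0
```

Call:
send_rows --motion '[[[0.3, -0.34, 0], [0, 0, 0], -1], [[0.74, -0.855, 0], [0, 0, 0], -1], [[0.74, -0.855, 0], [0, 0, 0], -1], [[0.74, -0.855, 0], [0, 0, 0], -1], [[0.74, -0.855, 0], [0, 0, 0], -1], [[0.74, -0.855, 0], [0, 0, 0], -1], [[0.74, -0.855, 0], [0, 0, 0], -1], [[0.74, -0.855, 0], [0, 0, 0], -1], [[0.74, -0.855, 0], [0, 0, 0], -1], [[0.74, -0.855, 0], [0, 0, 0], -1], [[0.74, -0.855, 0], [0, 0, 0], -1], [[0.74, -0.855, 0], [0, 0, 0], -1]]'

```text
time_s: 17.65
ee_pos: [0.5184, 0.1052, 0.217]
eef_rot: [-3.14, 0.002, 0.642]
force: [0.8, 0.4, -1.4]
grip_width: 0.0154
grip_force: 30.0
```

Call:
send_rows --motion '[[[0.74, -0.855, 0], [0, 0, 0], -1], [[0.74, -0.855, 0], [0, 0, 0], -1], [[0.5, -0.55, 0], [0, 0, 0], -1], [[0, 0, 0], [0, 0, 0], -1], [[0, 0, 0], [0, 0, 0], -1]]'

```text
time_s: 18.15
ee_pos: [0.5257, 0.1933, 0.2173]
eef_rot: [-3.141, 0.002, 0.643]
force: [0.3, -1.0, -0.4]
grip_width: 0.0155
grip_force: 30.0
```

Run:
```python
from h import *
c=cam('wrist'); save(c,'w6.png',2.5,(120,60,400,280)); np.save('w6.npy',c,allow_pickle=True)
o=get_obs(); print(o['ee_pos'],o['eef_rot'],o['grip_width'],o['time_s'])
```

```text
[0.52593706 0.19265874 0.21764561] [-3.14111179e+00  1.68396265e-03  6.41826413e-01] 0.015387469138905778 18.2
```

View pics/w6.png

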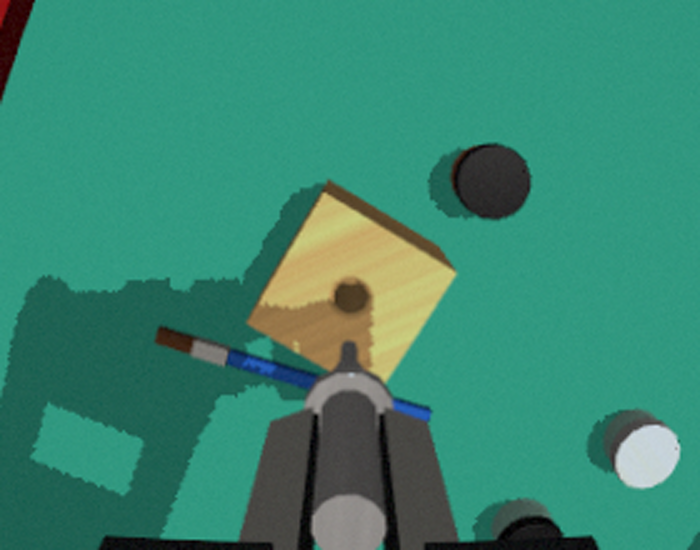

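The tip is at (349,345) and the stand hole at (351,297).

Run:
```python
from h import *
c=np.load('w6.npy',allow_pickle=True).item()
W=lambda u,v,z:onz(c,120+u/2.5,60+v/2.5,z,True)
t=W(349,346,.142);h=W(351,297,.07); d=h-t; y=.642
print(t,h,d[:2]@[np.cos(y),np.sin(y)],d[:2]@[np.sin(y),-np.cos(y)])
```

```text
[0.5285879  0.19487132 0.142     ] [0.52952047 0.19428142 0.07      ] 0.0003936683395650722 0.001030879087001804
```

Call:
send_rows --motion '[[[0.02, 0.03, 0.4], [0, 0, 0], -1], [[0, 0, 0.8], [0, 0, 0], -1], [[0, 0, 0.6], [0, 0, 0], -1], [[0, 0, 0.4], [0, 0, 0], -1], [[0, 0, 0.4], [0, 0, 0], -1], [[0, 0, 0.4], [0, 0, 0], -1], [[0, 0, 0.4], [0, 0, 0], -1], [[0, 0, 0.3], [0, 0, 0], -1], [[0, 0, 0.3], [0, 0, 0], -1], [[0, 0, 0.1], [0, 0, 0], -1], [[0, 0, 0], [0, 0, 0], -1]]'

```text
time_s: 19.3
ee_pos: [0.5275, 0.1927, 0.0953]
eef_rot: [-3.141, 0.0, 0.642]
force: [0.4, 1.3, -0.0]
grip_width: 0.0155
grip_force: 30.0
```

Call:
send_rows --motion '[[[0, 0, 0.1], [0, 0, 0], -1], [[0, 0, 0.07], [0, 0, 0], -1], [[0, 0, 0.04], [0, 0, 0], -1], [[0, 0, 0], [0, 0, 0], -1], [[0, 0, 0], [0, 0, 0], -1]]'

```text
time_s: 19.8
ee_pos: [0.5276, 0.1927, 0.0894]
eef_rot: [3.142, -0.0, 0.642]
force: [-0.1, 1.5, -1.0]
grip_width: 0.0153
grip_force: 30.0
```

Call:
send_rows --motion '[[[0, 0, 0.04], [0, 0, 0], -1], [[0, 0, 0], [0, 0, 0], -1], [[0, 0, 0], [0, 0, 0], -0.4], [[0, 0, 0], [0, 0, 0], -0.2], [[0, 0, 0], [0, 0, 0], 0], [[0, 0, 0], [0, 0, 0], 0], [[0, 0, 0], [0, 0, 0], 0], [[0, 0, 0], [0, 0, 0], 0]]'

```text
time_s: 20.6
ee_pos: [0.5276, 0.1927, 0.0882]
eef_rot: [3.142, -0.0, 0.642]
force: [0.0, 0.0, 1.1]
grip_width: 0.0468
grip_force: 0.0
```

Call:
send_rows --motion '[[[0, 0, -0.3], [0, 0, 0], 0], [[0, 0, -0.7], [0, 0, 0], 0], [[0, 0, -1], [0, 0, 0], 0], [[0, 0, -1], [0, 0, 0], 0], [[0, 0, -1], [0, 0, 0], 0], [[0, 0, -1], [0, 0, 0], 0], [[0, 0, -0.5], [0, 0, 0], 0], [[0, 0, 0], [0, 0, 0], 0], [[0, 0, 0], [0, 0, 0], 0]]'

```text
time_s: 21.5
ee_pos: [0.5274, 0.1926, 0.2528]
eef_rot: [-3.142, 0.0, 0.642]
force: [0.6, -0.5, 0.0]
grip_width: 0.0469
grip_force: 0.0
```

Run:
```python
from h import *
c=cam('wrist'); d=cam('scene')
a=cv2.resize(c['pixels'][90:230,180:340,::-1],None,fx=2.4,fy=2.4); P=cloud(d)
b=cv2.resize(d['pixels'][140:270,140:310,::-1],None,fx=2.4,fy=2.4); h=min(len(a),len(b)); cv2.imwrite('pics/f.png',np.hstack([a[:h],b[:h]]))
q=P[(abs(P[:,:,0]-.527)<.012)&(abs(P[:,:,1]-.193)<.012)]; print('stylus max z',np.nanmax(q[q[:,2]<.17][:,2]) )
print(get_obs()['ee_pos'],get_obs()['force'])
```

```text
stylus max z 0.1366351428429076
[0.52717816 0.1925672  0.25196491] [ 0.11495978  0.08199451 -0.34799202]
```

View pics/f.png

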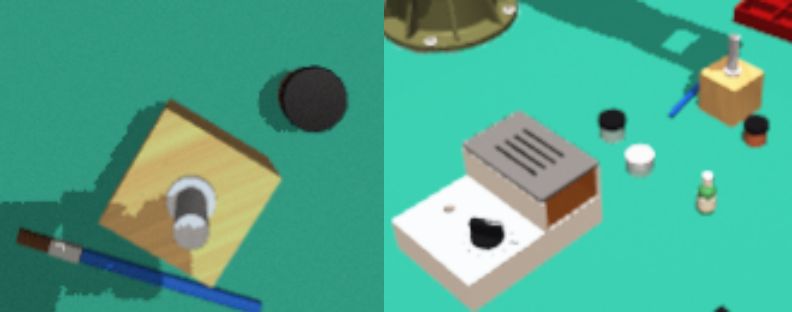

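The stylus stands upright and home: its top is at 136.6 mm against 136 expected, with the collar on the block. The bystanders look undisturbed.

```bash
python3 -c "
from station import *
print(hand_in())"
```

```text
the job is handed in; nothing more can be done
None
```

I set the dial to the long mark, pressed the start button fully down with the stylus tip and let it up, put the stylus back home in its stand, and handed the job in; no verdict came back.

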